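# Screw a lamp into a deep well-glass light

## Robot

A 6-joint arm with a two-finger parallel gripper is mounted at the origin on the work surface. World frame = base frame: x ahead of the robot, y to its left, z up, the work surface at z = 0. Lengths are in m, angles in rad, forces in N, time in s.
With the tool pointing down it reaches from about 0.325 to 0.85 m from the base axis. Payload 4.4 kg.
Tool frame: the origin (TCP) lies between the finger pads; the fingertips stand 14 mm ahead of it and the grasp point (between the pads) lies 5 mm behind it; z points along the fingers, y is the line along which they close (so a half turn about z gives the same grasp; the last joint's range is limited). The gripper opens to 94 mm and grips with 3 to 60 N. Pads are 16 mm wide; open, the fingers measure 119 mm over their backs; the gripper's body (75 mm by 177 mm) begins 78 mm behind the grasp point.
Start: joints at [-1.325, 0.207, 1.542, -0, 1.393, -0.15], TCP at [0.222, -0.531, 0.219] pointing down, gripper open.
Joint ranges: [-2.73, 2.73], [-0.86, 2.22], [0.23, 2.46], [-1.11, 4.25], [0.08, 2.63], [-2.82, 2.82]. Speed limits (rad/s): [2.79, 2.79, 3.14, 3.14, 3.14, 3.14].

## Interface

Orientations are given as a unit quaternion [x, y, z, w].
In Python, from rig import env, optics, order gives the robot as it stands.
- The arm moves only by the tool play_rows, never from a script. Its argument "deltas" is a list of rows, each an object of numbers: "tx", "ty", "tz": the shift along the world's x, y, z in m; "ax", "ay", "az": the turn, a rotation vector about the world's x, y, z in degrees; "claw": the opening, from 0 (shut) to 1 (fully open). A call has 1 to 20 rows; each row is the pose to reach, as a shift and turn from the pose commanded when the call began; what a row does not reach only later rows make up. A row lasts 1/12 s, in which the tool goes at most 41.7 mm and 7.16 degrees, less where a joint would pass 70% of its speed; a pose out of reach is approached as far as the arm can. A call with a gripper value outside its range is refused whole. The fingers move at their own pace and stop on an object; "squeeze" is the grip in N (left out, the last holds). Time passes only in rows, so rows that repeat a pose let the fingers close. It gives the time, the measured TCP pose, the force, the opening and the grip force at its end, in the units of the state.
- env.get_state(): the state, without advancing time (a new reading comes with each control period).
- optics.snapshot(name): name is "side" or "top" or "wrist"; returns a dict with "img" (420x560x3 uint8, red, green, blue), "fx", "fy", "cx", "cy" (pixels), "world_from_camera" (4x4, takes a point from camera to world coordinates). Camera axes: x right, y down, z forward; pixel columns grow to the right and rows downward; lengths in m; the calibration is good to about 2 mm. A picture is of the moment at which its call begins. There is no depth.
- order.close_job(): hands the job in; it is judged then, once.
The state is a dict: "time_s": time; "q": joint angles; "qd": joint speeds; "joint_efforts": joint torques, N m; "eef_pos": TCP position; "eef_rot": TCP orientation; "wrist_force": force on the tool from outside, world axes, zero at the start; "ft_torque": the same for the moment, N m; "finger_gap": opening from 0.0 (shut) to 1.0 (fully open); "finger_force": force on a finger pad.
Only numpy, scipy, OpenCV 4.12 (cv2) and the standard library are available. Lean on these libraries where they do the work, as an engineer would, in place of code of your own. Each camera call takes 0.05 s, during which the arm holds its last target. There are 200 camera calls.

## Task

Take the tubular lamp out of its open carton, lower it upright into the well of the workshop light and start its screw cap by feel in the lampholder at the bottom, straight and without cross-threading, then turn it clockwise until it is fully home, and let go. Do not drop it or force it, and leave the glass, the wire guard, the drinking flask and the screwdriver where they are.

Things in the scene. Friction and masses are not known exactly. Their poses are not given: they have to be found in the camera images.
- lamp_mid (a point): Axis point half-way up the loose LED lamp (195 mm long, 0.28 kg); z points from its screw cap to its free end. Opal-white cylinder 48 mm wide, closed by a dome over its top 13 mm; below 54 mm from the tip it narrows to a brass screw cap. It starts standing cap down in the carton, free end up, and may be gripped at any yaw.
- lamp_tip (a point): Lower tip of the lamp's brass cap, on its axis, 97.5 mm below lamp_mid. The cap's core is 33 mm thick, tapering over the lowest 9 mm to a flat 16 mm contact. Right-hand rope thread, 39 mm over the crests, pitch 6.35 mm; its lowest turn begins 11 mm above the tip on the lamp's +x side.
- carton: Fixed cardboard sleeve, 60 mm square outside, 54 mm inside, 110 mm tall, open at the top with its flaps folded out and down (to 48 mm from the axis); origin at the centre of its underside, z up. Its floor is 3 mm thick; the lamp stands on it.
- light: Fixed cast-aluminium industrial light, mouth up, screwed to a 160 mm square plywood board; origin at the centre of the board's underside, on the well's axis, z up. The well is a 60 mm bore with its rim at z = 162 mm; the rim is 88 mm wide outside, three lugs reach 58 mm from the axis. With the lamp home its free end stands 55 mm above the rim.
- holder_thread (a point): On the well's axis at z = 42 mm of the light: upper end of the lampholder's brass thread (36 mm over its inner crests, pitch 6.35 mm, right-hand: clockwise from above drives the lamp down), which begins on the light's +x side. Above it the white porcelain cup is a 43 mm bore, opening from 4 to 10 mm above this point into a funnel 53 mm wide.
- holder_contact (a point): On the well's axis at z = 22 mm of the light: top of the lampholder's centre contact, which lamp_tip meets when home. Lowered without turning, the tip comes to rest 4 to 11 mm above it, by its yaw; then 0.7 to 1.8 clockwise turns bring it home, under the lamp's own weight. The thread holds the lamp where it is left, with some 1.5 mm of axial play.
- glass: Loose clear glass cover of the light with an aluminium rim, 98 mm wide, 105 mm tall, bystander; origin at the centre of its underside.
- guard: Loose steel wire guard of the light, 112 mm wide, 105 mm tall dome, bystander; origin at the centre of its underside.
- flask: Loose dark drinking flask, 72 mm wide, 222 mm tall, bystander; origin at the centre of its underside.
- driver: Loose screwdriver, 200 mm long, lying on the bench beyond the work, bystander; its length lies along its x axis.
There are look-alikes about, which are no part of the job. There is more than one size of the part that bears lamp_mid; the job needs the middle-sized.

How it is judged:
By the outcome, as a careful person would: the job done as asked, in the order asked, and still so for the second after the job is handed in, with the robot touching nothing.
It also fails if it takes over 72 s, if anything falls off the work surface, if the arm or the gripper's body presses on something with over 40 N, if the wrist force passes 120 N, or if a joint passes its speed limit or range.

## Working session

There is one attempt and no reset: what is moved stays moved. The work goes in short steps, Python scripts to look and compute and a tool call to move; the robot and the scene stay as the last step left them, time stands still between calls to the robot, and variables do not carry over. Pictures are saved under pics/ and viewed, at most 10 in all, crops included, and the job is handed in when it is done.

Besides the shell and the picture viewer there is one more tool, called after "Emit:" by a JSON object that holds its "fn" and its "kwargs". play_rows: Moves the arm, as the interface text tells. Its arguments: {"type":"object","properties":{"deltas":{"type":"array"},"squeeze":{"type":"number"}},"required":["deltas"]}

```bash
mkdir -p pics; cat > h.py <<'E'
import numpy as np,cv2
from rig import env,optics,order
def snap(n,f=None):
    s=optics.snapshot(n)
    if f: cv2.imwrite('pics/'+f,cv2.cvtColor(s['img'],cv2.COLOR_RGB2BGR))
    return s
def atz(s,u,v,z):
    T=np.array(s['world_from_camera']);d=T[:3,:3]@np.array([(u-s['cx'])/s['fx'],(v-s['cy'])/s['fy'],1]);o=T[:3,3]
    return o+d*(z-o[2])/d[2]
def proj(s,p):
    T=np.linalg.inv(np.array(s['world_from_camera']));c=T[:3,:3]@np.array(p)+T[:3,3]
    return np.array([s['fx']*c[0]/c[2]+s['cx'],s['fy']*c[1]/c[2]+s['cy']])
E
python3 - <<'E'
from h import *
for n in('top','side'):
    s=snap(n,n+'0.png');print(n,s['fx'],np.round(s['world_from_camera'],3).tolist())
print(env.get_state())
E
```

```text
top 510.2046594031563 [[0.028, -0.986, 0.167, 0.365], [-1.0, -0.029, -0.007, 0.025], [0.012, -0.166, -0.986, 1.406], [0.0, 0.0, 0.0, 1.0]]
side 384.76189501230147 [[-0.948, 0.25, -0.195, 0.808], [0.317, 0.719, -0.618, 0.748], [-0.014, -0.648, -0.761, 0.993], [0.0, 0.0, 0.0, 1.0]]
{'time_s': 0.1, 'q': array([-1.32548109e+00,  2.07351735e-01,  1.54276665e+00, -6.87541938e-06,
        1.39349003e+00, -1.50479570e-01]), 'qd': array([-0.00090431, -0.00260973, -0.00422674, -0.00039365, -0.0007337 ,
       -0.00055881]), 'joint_efforts': array([-3.45038343e-04, -3.71862745e+01, -2.82295114e+01,  6.99306792e-02,
        3.11248144e-02, -5.73548778e-05]), 'eef_pos': array([ 0.22151773, -0.52988044,  0.21841834]), 'eef_rot': array([ 9.80481515e-01,  1.96608704e-01, -5.11529926e-05, -1.00658714e-03]), 'wrist_force': array([-0.06741979, -0.32597219,  0.28376247]), 'ft_torque': array([ 0.00866023, -0.01672081,  0.01907835]), 'finger_force': 0.0, 'finger_gap': 0.9997165292470814}
```

View pics/top0.png

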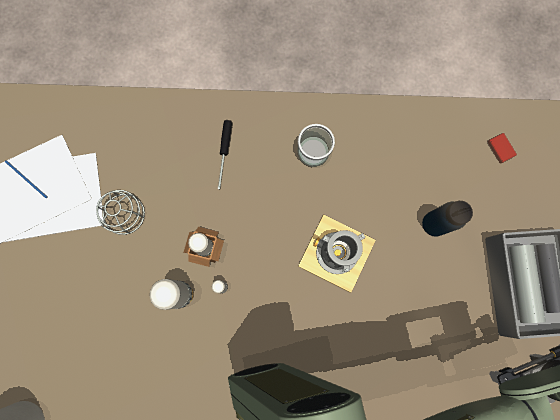

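View pics/side0.png

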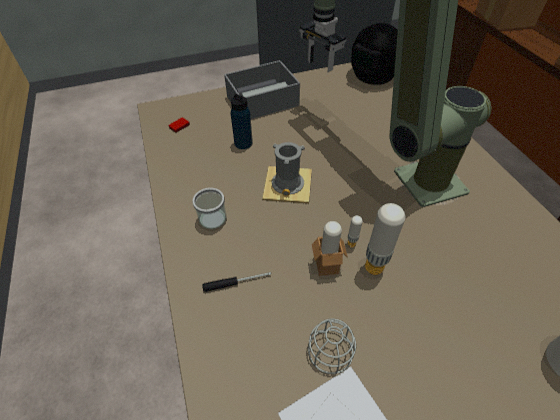

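Candidates for the lamp in the top view: the lamp in the carton (200,242), a big lamp (165,294), a small lamp (219,286) and the tubes in the tray (545,280). I choose the one in the carton. The light is at (340,250), and the next step is a close crop of both.

```bash
python3 - <<'E'
import cv2,numpy as np
t=cv2.imread('pics/top0.png');s=cv2.imread('pics/side0.png')
a=cv2.resize(t[205:305,150:250],(400,400),interpolation=cv2.INTER_CUBIC)
b=cv2.resize(t[205:305,290:390],(400,400),interpolation=cv2.INTER_CUBIC)
cv2.imwrite('pics/c1.png',np.hstack([a,b]))
E
```

```text
(no output)
```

View pics/c1.png

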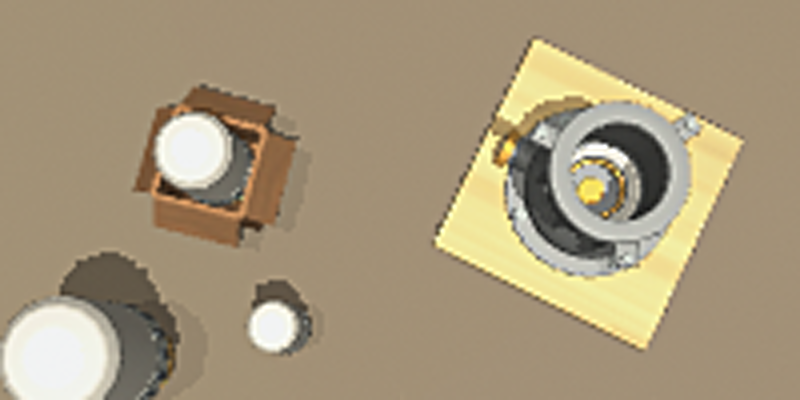

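The crop shows that the carton lamp's dome is centred at (198.2,242.5), with the light rim centred at (345.2,247.3). The big lamp beside the carton is clearly a larger size and the free-standing one is smaller, so the carton lamp is the middle size.

```bash
python3 - <<'E'
from h import *
s=snap('top');d=snap('side')
P=lambda *a:np.round(atz(*a),4)
print('lamp',P(s,198.2,242.5,.185),'carton',P(s,202.8,245,.11))
print('rim',P(s,345.2,247.3,.162),'board',P(s,337.3,253.2,.015))
for a in [(535,38),(743,140),(645,350),(433,243)]: print(P(s,290+(a[0]-400)/4,205+a[1]/4,.015))
L=P(s,198.2,242.5,.185);print('lamp in side',proj(d,L),proj(d,[L[0],L[1],.198]))
R=P(s,345.2,247.3,.162);print('rim in side',proj(d,R))
for z in(.15,.2,.25,.3,.35):
  p=P(s,165,293.5,z);print('big',z,p,proj(d,p), proj(s,[p[0],p[1],0]))
for z in(.08,.1,.12):
  p=P(s,219,286,z);print('small',z,p,proj(d,p))
# ring fit of rim & dome by colour
g=s['img'].astype(int)
m=((g.min(2)>205)).astype(np.uint8)
n,_,st,c=cv2.connectedComponentsWithStats(m)
print([(st[i].tolist(),c[i].round(1).tolist()) for i in range(1,n) if st[i,4]>60])
w=np.array(snap('wrist')['world_from_camera']);print(w.round(3), env.get_state()['eef_pos'])
E
```

```text
lamp [0.4862 0.2012 0.185 ] carton [0.4876 0.2    0.11  ]
rim [ 0.4871 -0.155   0.162 ] board [ 0.4848 -0.1548  0.015 ]
[ 0.5907 -0.1165  0.015 ]
[ 0.524  -0.2602  0.015 ]
[ 0.3799 -0.1933  0.015 ]
[ 0.4476 -0.0489  0.015 ]
lamp in side [332.65507625 226.98635088] [333.1181246  223.95027389]
rim in side [287.53896302 149.40986984]
big 0.15 [0.3635 0.2799 0.15  ] [386.15330476 245.31443894] [176.21547191 293.74121086]
big 0.2 [0.3636 0.2698 0.2   ] [388.06819934 231.04789458] [179.94386538 293.80868294]
big 0.25 [0.3636 0.2596 0.25  ] [390.1267827  215.78969569] [183.70650937 293.91452183]
big 0.3 [0.3637 0.2495 0.3   ] [392.31079758 199.52084541] [187.43394802 293.98197411]
big 0.35 [0.3638 0.2394 0.35  ] [394.65094024 182.08899047] [191.16088911 294.04941739]
small 0.08 [0.3862 0.157  0.08  ] [354.34563784 228.67032313]
small 0.1 [0.3859 0.1551 0.1   ] [355.08173126 224.01593881]
small 0.12 [0.3856 0.1531 0.12  ] [355.82106115 219.21928316]
[([298, 124, 37, 35, 158], [315.7, 140.9]), ([0, 135, 103, 108, 7988], [48.0, 191.9]), ([189, 234, 17, 17, 215], [197.3, 241.8]), ([526, 260, 11, 63, 128], [531.2, 292.8]), ([213, 281, 10, 11, 95], [217.6, 286.2]), ([151, 282, 26, 26, 515], [163.3, 294.1])]
[[ 0.384 -0.894 -0.231  0.289]
 [-0.923 -0.373 -0.095 -0.502]
 [-0.001  0.249 -0.968  0.385]
 [ 0.     0.     0.     1.   ]] [ 0.22157074 -0.5302098   0.2188923 ]
```

Emit:
{"fn": "play_rows", "kwargs": {"deltas": [{"tz": 0.04},{"tz": 0.08},{"tx": 0.014,"ty": 0.04,"tz": 0.08,"az": -5},{"tx": 0.028,"ty": 0.08,"tz": 0.08,"az": -10},{"tx": 0.042,"ty": 0.12,"tz": 0.08,"az": -15},{"tx": 0.057,"ty": 0.16,"tz": 0.08,"az": -20},{"tx": 0.072,"ty": 0.2,"tz": 0.08,"az": -25},{"tx": 0.086,"ty": 0.24,"tz": 0.08,"az": -30},{"tx": 0.1,"ty": 0.28,"tz": 0.08,"az": -35},{"tx": 0.115,"ty": 0.32,"tz": 0.08,"az": -40},{"tx": 0.13,"ty": 0.36,"tz": 0.08,"az": -46.7},{"tx": 0.144,"ty": 0.4,"tz": 0.08,"az": -46.7},{"tx": 0.158,"ty": 0.44,"tz": 0.08,"az": -46.7},{"tx": 0.173,"ty": 0.48,"tz": 0.08,"az": -46.7},{"tx": 0.187,"ty": 0.52,"tz": 0.08,"az": -46.7},{"tx": 0.202,"ty": 0.56,"tz": 0.08,"az": -46.7},{"tx": 0.216,"ty": 0.6,"tz": 0.08,"az": -46.7},{"tx": 0.23,"ty": 0.64,"tz": 0.08,"az": -46.7},{"tx": 0.245,"ty": 0.68,"tz": 0.08,"az": -46.7},{"tx": 0.255,"ty": 0.71,"tz": 0.08,"az": -46.7}]}}

```text
schema error: expected keys tx, ty, tz, ax, ay, az, claw
```

Emit:
{"fn": "play_rows", "kwargs": {"deltas": [{"tx": 0,"ty": 0,"tz": 0.04,"ax": 0,"ay": 0,"az": 0,"claw": 1},{"tx": 0,"ty": 0,"tz": 0.08,"ax": 0,"ay": 0,"az": 0,"claw": 1},{"tx": 0.13,"ty": 0.36,"tz": 0.08,"ax": 0,"ay": 0,"az": -46.7,"claw": 1},{"tx": 0.13,"ty": 0.36,"tz": 0.08,"ax": 0,"ay": 0,"az": -46.7,"claw": 1},{"tx": 0.13,"ty": 0.36,"tz": 0.08,"ax": 0,"ay": 0,"az": -46.7,"claw": 1},{"tx": 0.13,"ty": 0.36,"tz": 0.08,"ax": 0,"ay": 0,"az": -46.7,"claw": 1},{"tx": 0.13,"ty": 0.36,"tz": 0.08,"ax": 0,"ay": 0,"az": -46.7,"claw": 1},{"tx": 0.13,"ty": 0.36,"tz": 0.08,"ax": 0,"ay": 0,"az": -46.7,"claw": 1},{"tx": 0.13,"ty": 0.36,"tz": 0.08,"ax": 0,"ay": 0,"az": -46.7,"claw": 1},{"tx": 0.13,"ty": 0.36,"tz": 0.08,"ax": 0,"ay": 0,"az": -46.7,"claw": 1},{"tx": 0.13,"ty": 0.36,"tz": 0.08,"ax": 0,"ay": 0,"az": -46.7,"claw": 1},{"tx": 0.264,"ty": 0.731,"tz": 0.08,"ax": 0,"ay": 0,"az": -46.7,"claw": 1},{"tx": 0.264,"ty": 0.731,"tz": 0.08,"ax": 0,"ay": 0,"az": -46.7,"claw": 1},{"tx": 0.264,"ty": 0.731,"tz": 0.08,"ax": 0,"ay": 0,"az": -46.7,"claw": 1},{"tx": 0.264,"ty": 0.731,"tz": 0.08,"ax": 0,"ay": 0,"az": -46.7,"claw": 1},{"tx": 0.264,"ty": 0.731,"tz": 0.08,"ax": 0,"ay": 0,"az": -46.7,"claw": 1},{"tx": 0.264,"ty": 0.731,"tz": 0.08,"ax": 0,"ay": 0,"az": -46.7,"claw": 1},{"tx": 0.264,"ty": 0.731,"tz": 0.08,"ax": 0,"ay": 0,"az": -46.7,"claw": 1},{"tx": 0.264,"ty": 0.731,"tz": 0.08,"ax": 0,"ay": 0,"az": -46.7,"claw": 1},{"tx": 0.264,"ty": 0.731,"tz": 0.08,"ax": 0,"ay": 0,"az": -46.7,"claw": 1}]}}

```text
time_s: 1.92
eef_pos: [0.4743, 0.1708, 0.2995]
eef_rot: [0.978, -0.208, 0.0, 0.0]
wrist_force: [1.8, -0.3, -0.1]
finger_gap: 1.001
finger_force: 0.0
```

```bash
python3 - <<'E'
from h import *
s=snap('wrist','w1.png');e=env.get_state();print(e['time_s'],e['q'],e['eef_pos'],e['eef_rot'],e['wrist_force'])
print(proj(s,[.486,.201,.198]),proj(s,[.486,.201,.185]))
E
```

```text
1.9667 [0.18209433 0.00682538 1.59792591 0.00607198 1.53455526 2.16567718] [0.47573625 0.1772711  0.2988549 ] [ 9.78749429e-01 -2.05034249e-01 -9.14147361e-05 -3.24099789e-03] [ 1.01949501  2.04147339 -0.12438246]
[235.21521156 215.98246254] [236.9897776  211.74625746]
```

View pics/w1.png

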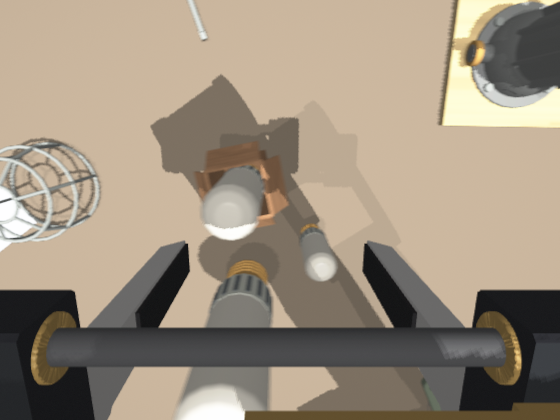

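The wrist view was taken while the arm was still moving. It shows the dome at about (232,213), close to the predicted (236,214). The big lamp stands clear, on the gripper's narrow side. I'll finish the move and re-measure at rest.

Emit:
{"fn": "play_rows", "kwargs": {"deltas": [{"tx": 0,"ty": 0,"tz": -0.02,"ax": 0,"ay": 0,"az": 0,"claw": 1},{"tx": 0,"ty": 0,"tz": -0.02,"ax": 0,"ay": 0,"az": 0,"claw": 1},{"tx": 0,"ty": 0,"tz": -0.02,"ax": 0,"ay": 0,"az": 0,"claw": 1},{"tx": 0,"ty": 0,"tz": -0.02,"ax": 0,"ay": 0,"az": 0,"claw": 1}]}}

```text
time_s: 2.3
eef_pos: [0.474, 0.1679, 0.2797]
eef_rot: [0.978, -0.209, -0.0, 0.0]
wrist_force: [-0.3, -0.4, -0.2]
finger_gap: 0.996
finger_force: 0.0
```

```bash
python3 - <<'E'
from h import *
s=snap('wrist');e=env.get_state();print(e['time_s'],e['q'],e['eef_pos'],e['eef_rot'],e['wrist_force'])
pr=proj(s,[.486,.201,.185]);print(pr)
x0,y0=int(pr[0])-50,int(pr[1])-50
im=cv2.cvtColor(s['img'],cv2.COLOR_RGB2BGR)[y0:y0+100,x0:x0+100].copy()
im=cv2.resize(im,(500,500),interpolation=cv2.INTER_CUBIC)
# outline of model: dome base circle & tip at hypothesised
for c,col in(((.486,.201),(0,0,255)),((.486,.196),(0,255,0))):
  for z in(.185,.12):
    q=[(proj(s,[c[0]+.024*np.cos(t),c[1]+.024*np.sin(t),z])-[x0,y0])*5 for t in np.linspace(0,6.3,60)]
    cv2.polylines(im,[np.int32(q)],False,col,1)
cv2.imwrite('pics/w2.png',im)
E
```

```text
2.35 [ 1.67924214e-01  8.41028294e-03  1.63393553e+00 -2.21406926e-05
  1.49813910e+00  2.15928195e+00] [0.47440475 0.16784385 0.28027424] [ 9.77972377e-01 -2.08733617e-01  5.18805096e-04 -1.94257019e-04] [-0.31216313  0.07864627  0.0463746 ]
[230.64039003 219.60968462]
```

View pics/w2.png

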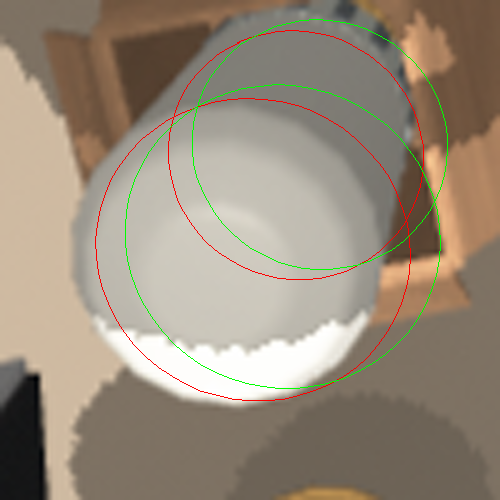

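The dome outline in the crop is centred at about (230,249), which is 23 crop pixels left of the model at (0.486,0.201). I'll correct for that using both views.

```bash
python3 - <<'E'
from h import *
s=snap('wrist');t=snap('top')
print(atz(s,226,218.8,.185),atz(t,197.8,242.2,.185),atz(t,197.4,242,.185))
e=env.get_state();print(e['eef_pos'])
E
```

```text
[0.48839597 0.20399668 0.185     ] [0.48691078 0.20216949 0.185     ] [0.48736351 0.20315187 0.185     ]
[0.47462712 0.16781208 0.28055278]
```

Emit:
{"fn": "play_rows", "kwargs": {"deltas": [{"tx": 0.0137,"ty": 0.0357,"tz": 0,"ax": 0,"ay": 0,"az": 0,"claw": 1},{"tx": 0.0137,"ty": 0.0357,"tz": 0,"ax": 0,"ay": 0,"az": 0,"claw": 1},{"tx": 0.0137,"ty": 0.0357,"tz": -0.03,"ax": 0,"ay": 0,"az": 0,"claw": 1},{"tx": 0.0137,"ty": 0.0357,"tz": -0.06,"ax": 0,"ay": 0,"az": 0,"claw": 1},{"tx": 0.0137,"ty": 0.0357,"tz": -0.085,"ax": 0,"ay": 0,"az": 0,"claw": 1},{"tx": 0.0137,"ty": 0.0357,"tz": -0.1,"ax": 0,"ay": 0,"az": 0,"claw": 1},{"tx": 0.0137,"ty": 0.0357,"tz": -0.108,"ax": 0,"ay": 0,"az": 0,"claw": 1},{"tx": 0.0137,"ty": 0.0357,"tz": -0.113,"ax": 0,"ay": 0,"az": 0,"claw": 1},{"tx": 0.0137,"ty": 0.0357,"tz": -0.113,"ax": 0,"ay": 0,"az": 0,"claw": 1},{"tx": 0.0137,"ty": 0.0357,"tz": -0.113,"ax": 0,"ay": 0,"az": 0,"claw": 1}]}}

```text
time_s: 3.28
eef_pos: [0.4888, 0.2042, 0.1677]
eef_rot: [0.978, -0.208, 0.001, -0.0]
wrist_force: [-0.5, -0.9, 0.2]
finger_gap: 0.999
finger_force: 0.0
```

```bash
python3 - <<'E'
from h import *
s=snap('wrist','w3.png')
E
```

```text
(no output)
```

View pics/w3.png

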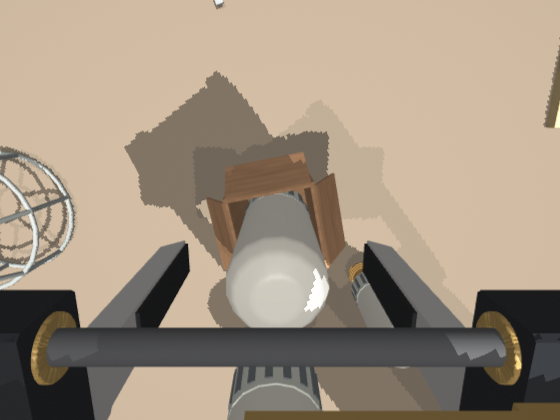

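The lamp is centred between the fingers at (277,285) and nothing else is between them. I'll grip it now.

Emit:
{"fn": "play_rows", "kwargs": {"deltas": [{"tx": 0,"ty": 0,"tz": 0,"ax": 0,"ay": 0,"az": 0,"claw": 0.4},{"tx": 0,"ty": 0,"tz": 0,"ax": 0,"ay": 0,"az": 0,"claw": 0.4},{"tx": 0,"ty": 0,"tz": 0,"ax": 0,"ay": 0,"az": 0,"claw": 0.4},{"tx": 0,"ty": 0,"tz": 0,"ax": 0,"ay": 0,"az": 0,"claw": 0.4},{"tx": 0,"ty": 0,"tz": 0,"ax": 0,"ay": 0,"az": 0,"claw": 0.4},{"tx": 0,"ty": 0,"tz": 0,"ax": 0,"ay": 0,"az": 0,"claw": 0.4},{"tx": 0,"ty": 0,"tz": 0,"ax": 0,"ay": 0,"az": 0,"claw": 0.4},{"tx": 0,"ty": 0,"tz": 0,"ax": 0,"ay": 0,"az": 0,"claw": 0.4},{"tx": 0,"ty": 0,"tz": 0,"ax": 0,"ay": 0,"az": 0,"claw": 0.4},{"tx": 0,"ty": 0,"tz": 0,"ax": 0,"ay": 0,"az": 0,"claw": 0.4},{"tx": 0,"ty": 0,"tz": 0,"ax": 0,"ay": 0,"az": 0,"claw": 0.4},{"tx": 0,"ty": 0,"tz": 0,"ax": 0,"ay": 0,"az": 0,"claw": 0.4}], "squeeze": 25}}

```text
time_s: 4.33
eef_pos: [0.4878, 0.2042, 0.1664]
eef_rot: [0.978, -0.208, -0.0, 0.0]
wrist_force: [0.1, -0.1, -0.1]
finger_gap: 0.5
finger_force: 25.0
```

Emit:
{"fn": "play_rows", "kwargs": {"deltas": [{"tx": 0,"ty": 0,"tz": 0.005,"ax": 0,"ay": 0,"az": 0,"claw": 0.4},{"tx": 0,"ty": 0,"tz": 0.02,"ax": 0,"ay": 0,"az": 0,"claw": 0.4},{"tx": 0,"ty": 0,"tz": 0.045,"ax": 0,"ay": 0,"az": 0,"claw": 0.4},{"tx": 0,"ty": 0,"tz": 0.075,"ax": 0,"ay": 0,"az": 0,"claw": 0.4},{"tx": 0,"ty": 0,"tz": 0.105,"ax": 0,"ay": 0,"az": 0,"claw": 0.4},{"tx": 0,"ty": 0,"tz": 0.135,"ax": 0,"ay": 0,"az": 0,"claw": 0.4},{"tx": 0,"ty": 0,"tz": 0.165,"ax": 0,"ay": 0,"az": 0,"claw": 0.4},{"tx": 0,"ty": -0.01,"tz": 0.185,"ax": 0,"ay": 0,"az": 5,"claw": 0.4},{"tx": 0,"ty": -0.03,"tz": 0.195,"ax": 0,"ay": 0,"az": 12,"claw": 0.4},{"tx": 0,"ty": -0.06,"tz": 0.195,"ax": 0,"ay": 0,"az": 19,"claw": 0.4},{"tx": 0,"ty": -0.09,"tz": 0.195,"ax": 0,"ay": 0,"az": 26,"claw": 0.4},{"tx": 0,"ty": -0.12,"tz": 0.195,"ax": 0,"ay": 0,"az": 33,"claw": 0.4},{"tx": 0,"ty": -0.15,"tz": 0.195,"ax": 0,"ay": 0,"az": 40,"claw": 0.4},{"tx": 0,"ty": -0.18,"tz": 0.195,"ax": 0,"ay": 0,"az": 47,"claw": 0.4},{"tx": 0,"ty": -0.21,"tz": 0.195,"ax": 0,"ay": 0,"az": 54,"claw": 0.4},{"tx": 0,"ty": -0.24,"tz": 0.195,"ax": 0,"ay": 0,"az": 61,"claw": 0.4},{"tx": 0,"ty": -0.27,"tz": 0.195,"ax": 0,"ay": 0,"az": 68,"claw": 0.4},{"tx": 0,"ty": -0.3,"tz": 0.195,"ax": 0,"ay": 0,"az": 75,"claw": 0.4},{"tx": 0,"ty": -0.32,"tz": 0.195,"ax": 0,"ay": 0,"az": 82,"claw": 0.4},{"tx": 0,"ty": -0.34,"tz": 0.195,"ax": 0,"ay": 0,"az": 89,"claw": 0.4}]}}

```text
time_s: 6.0
eef_pos: [0.4873, -0.1372, 0.361]
eef_rot: [0.842, 0.539, -0.0, -0.001]
wrist_force: [0.7, 0.4, -2.7]
finger_gap: 0.503
finger_force: 25.0
```

Emit:
{"fn": "play_rows", "kwargs": {"deltas": [{"tx": 0,"ty": -0.019,"tz": 0,"ax": 0,"ay": 0,"az": 7,"claw": 0.4},{"tx": 0,"ty": -0.019,"tz": 0,"ax": 0,"ay": 0,"az": 14,"claw": 0.4},{"tx": 0,"ty": -0.019,"tz": 0,"ax": 0,"ay": 0,"az": 21,"claw": 0.4},{"tx": 0,"ty": -0.019,"tz": 0,"ax": 0,"ay": 0,"az": 28,"claw": 0.4},{"tx": 0,"ty": -0.019,"tz": 0,"ax": 0,"ay": 0,"az": 35,"claw": 0.4},{"tx": 0,"ty": -0.019,"tz": 0,"ax": 0,"ay": 0,"az": 42,"claw": 0.4},{"tx": 0,"ty": -0.019,"tz": 0,"ax": 0,"ay": 0,"az": 49,"claw": 0.4},{"tx": 0,"ty": -0.019,"tz": 0,"ax": 0,"ay": 0,"az": 56,"claw": 0.4},{"tx": 0,"ty": -0.019,"tz": 0,"ax": 0,"ay": 0,"az": 63,"claw": 0.4},{"tx": 0,"ty": -0.019,"tz": 0,"ax": 0,"ay": 0,"az": 70,"claw": 0.4},{"tx": 0,"ty": -0.019,"tz": 0,"ax": 0,"ay": 0,"az": 77,"claw": 0.4},{"tx": 0,"ty": -0.019,"tz": 0,"ax": 0,"ay": 0,"az": 84,"claw": 0.4},{"tx": 0,"ty": -0.019,"tz": 0,"ax": 0,"ay": 0,"az": 91,"claw": 0.4},{"tx": 0,"ty": -0.019,"tz": 0,"ax": 0,"ay": 0,"az": 98,"claw": 0.4},{"tx": 0,"ty": -0.019,"tz": 0,"ax": 0,"ay": 0,"az": 105,"claw": 0.4},{"tx": 0,"ty": -0.019,"tz": 0,"ax": 0,"ay": 0,"az": 112,"claw": 0.4},{"tx": 0,"ty": -0.019,"tz": 0,"ax": 0,"ay": 0,"az": 119,"claw": 0.4},{"tx": 0,"ty": -0.019,"tz": 0,"ax": 0,"ay": 0,"az": 126,"claw": 0.4},{"tx": 0,"ty": -0.019,"tz": 0,"ax": 0,"ay": 0,"az": 133,"claw": 0.4},{"tx": 0,"ty": -0.019,"tz": 0,"ax": 0,"ay": 0,"az": 140,"claw": 0.4}]}}

```text
time_s: 7.67
eef_pos: [0.4875, -0.1546, 0.361]
eef_rot: [-0.219, 0.976, 0.0, -0.0]
wrist_force: [0.3, 0.5, -1.7]
finger_gap: 0.5
finger_force: 25.0
```

```bash
python3 - <<'E'
from h import *
w=snap('wrist');t=snap('top');d=snap('side');e=env.get_state();print(e['time_s'],e['q'].round(3),e['eef_pos'].round(4),e['eef_rot'].round(4),e['wrist_force'].round(2))
B=lambda s:cv2.cvtColor(s['img'],cv2.COLOR_RGB2BGR)
p=proj(d,[.487,-.155,.25]).astype(int);print(p)
x,y=p[0]-60,p[1]-110
im=np.hstack([cv2.resize(B(d)[y:y+200,x:x+120],(360,600),interpolation=cv2.INTER_CUBIC),cv2.resize(B(w),(440,330))if 0 else cv2.copyMakeBorder(cv2.resize(B(w),(440,330)),0,270,0,0,0)])
cv2.imwrite('pics/v4.png',im);print(x,y)
E
```

```text
7.8167 [-0.476 -0.003  1.484  0.     1.662 -2.48 ] [ 0.4876 -0.1546  0.3611] [-2.148e-01  9.767e-01  3.000e-04 -3.000e-04] [ 0.86 -0.48 -2.49]
[287 127]
227 17
```

View pics/v4.png

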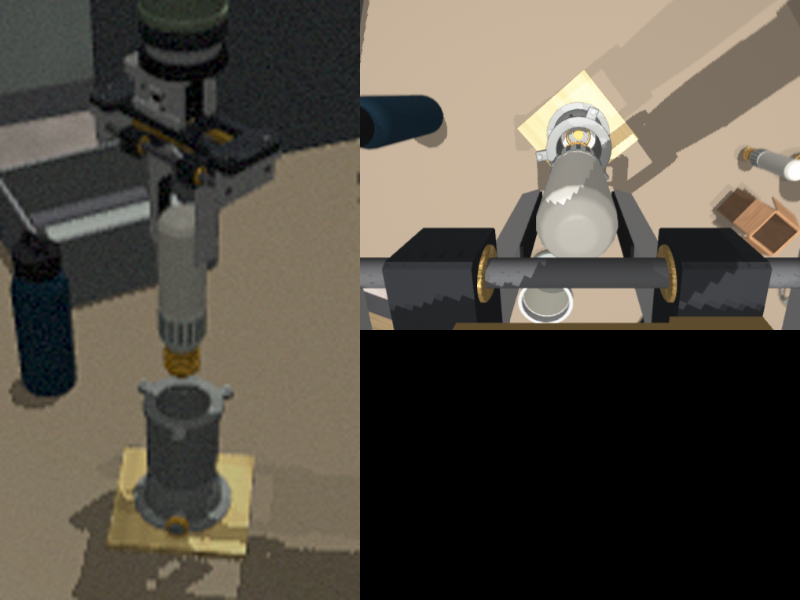

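The lamp hangs straight above the well, with the rim at about (184,402) in the side crop. In the wrist view the rim and lampholder are visible just ahead of the lamp. Next I'll fit the rim circles in all three views.

```bash
python3 - <<'E'
from h import *
from scipy.ndimage import map_coordinates
from scipy.optimize import minimize
def fit(s,img,circ,p0,rng=.008):
    g=cv2.GaussianBlur(cv2.cvtColor(img,cv2.COLOR_RGB2GRAY).astype(float),(0,0),.8)
    t=np.linspace(0,2*np.pi,180,endpoint=False);n=np.c_[np.cos(t),np.sin(t)]
    def sc(p):
        tot=0
        for r,z in circ:
            v=[]
            for dr in(-.0025,.0025):
                q=np.array([proj(s,[p[0]+(r+dr)*a,p[1]+(r+dr)*b,z]) for a,b in n])
                v.append(map_coordinates(g,[q[:,1],q[:,0]],order=1,mode='nearest'))
            tot+=np.minimum(np.abs(v[1]-v[0]),60).mean()
        return tot
    G=np.arange(-rng,rng+1e-9,.001)
    S=np.array([[sc((p0[0]+a,p0[1]+b)) for b in G] for a in G])
    i=np.unravel_index(S.argmax(),S.shape)
    r=minimize(lambda p:-sc(p),[p0[0]+G[i[0]],p0[1]+G[i[1]]],method='Nelder-Mead',options=dict(initial_simplex=[[p0[0]+G[i[0]]+a,p0[1]+G[i[1]]+b] for a,b in((0,0),(.001,0),(0,.001))],xatol=1e-4))
    return r.x.round(4),round(-r.fun,1),round(float(np.median(S)),1)
rim=[(.044,.162),(.030,.162)]
for n in('top','side'):
    s=snap(n);im=cv2.cvtColor(cv2.imread(f'pics/{n}0.png'),cv2.COLOR_BGR2RGB)
    print(n,'rim',fit(s,im,rim,(.487,-.155)),fit(s,im,rim[:1],(.487,-.155)),'lamp(start)',fit(s,im,[(.024,.185)],(.487,.203)))
w=snap('wrist');print('wrist',fit(w,w['img'],rim,(.487,-.155)),fit(w,w['img'],rim[:1],(.487,-.155)))
e=env.get_state();z=e['eef_pos'][2]
print('lamp now wrist',fit(w,w['img'],[(.024,z-.1634+.182)],e['eef_pos'][:2]),e['eef_pos'])
E
```

```text
top rim (array([ 0.4858, -0.1551]), np.float64(82.6), 44.3) (array([ 0.4858, -0.1547]), np.float64(36.2), 20.4) lamp(start) (array([0.4866, 0.2019]), np.float64(59.9), 36.4)
side rim (array([ 0.4886, -0.1502]), np.float64(54.1), 25.5) (array([ 0.4884, -0.1506]), np.float64(15.5), 9.9) lamp(start) (array([0.488 , 0.2041]), np.float64(33.6), 20.2)
wrist (array([ 0.4868, -0.1525]), np.float64(60.6), 40.0) (array([ 0.4904, -0.1508]), np.float64(27.9), 18.0)
lamp now wrist (array([ 0.4885, -0.1539]), np.float64(48.7), 30.2) [ 0.48775369 -0.15469767  0.36132706]
```

Emit:
{"fn": "play_rows", "kwargs": {"deltas": [{"tx": -0.0005,"ty": 0.0025,"tz": 0,"ax": 0,"ay": 0,"az": 0,"claw": 0.4},{"tx": -0.0005,"ty": 0.0025,"tz": -0.01,"ax": 0,"ay": 0,"az": 0,"claw": 0.4},{"tx": -0.0005,"ty": 0.0025,"tz": -0.025,"ax": 0,"ay": 0,"az": 0,"claw": 0.4},{"tx": -0.0005,"ty": 0.0025,"tz": -0.04,"ax": 0,"ay": 0,"az": 0,"claw": 0.4},{"tx": -0.0005,"ty": 0.0025,"tz": -0.055,"ax": 0,"ay": 0,"az": 0,"claw": 0.4},{"tx": -0.0005,"ty": 0.0025,"tz": -0.07,"ax": 0,"ay": 0,"az": 0,"claw": 0.4},{"tx": -0.0005,"ty": 0.0025,"tz": -0.08,"ax": 0,"ay": 0,"az": 0,"claw": 0.4},{"tx": -0.0005,"ty": 0.0025,"tz": -0.09,"ax": 0,"ay": 0,"az": 0,"claw": 0.4},{"tx": -0.0005,"ty": 0.0025,"tz": -0.1,"ax": 0,"ay": 0,"az": 0,"claw": 0.4},{"tx": -0.0005,"ty": 0.0025,"tz": -0.1,"ax": 0,"ay": 0,"az": 0,"claw": 0.4},{"tx": -0.0005,"ty": 0.0025,"tz": -0.1,"ax": 0,"ay": 0,"az": 0,"claw": 0.4}]}}

```text
time_s: 8.88
eef_pos: [0.4871, -0.1522, 0.261]
eef_rot: [-0.216, 0.976, 0.0, -0.0]
wrist_force: [-0.1, -0.5, -1.0]
finger_gap: 0.502
finger_force: 25.0
```

```bash
python3 - <<'E'
from h import *
w=snap('wrist');t=snap('top');d=snap('side');e=env.get_state();print(e['time_s'],e['eef_pos'].round(4),e['wrist_force'].round(2),e['ft_torque'].round(3))
B=lambda s:cv2.cvtColor(s['img'],cv2.COLOR_RGB2BGR)
P=e['eef_pos'];o=[]
for s,k in((d,5),(t,5),(w,2)):
    p=proj(s,[.487,-.152,.162]);h=300//(2*k)
    hw=np.array([266//(2*k),h]);x,y=(p-hw).astype(int)
    x=max(0,min(x,560-2*hw[0]));y=max(0,min(y,420-2*h))
    im=cv2.resize(B(s)[y:y+2*h,x:x+2*hw[0]],None,fx=k,fy=k,interpolation=cv2.INTER_CUBIC)
    for r,z,col,c in((.044,.162,(0,0,255),(.4872,-.1522)),(.03,.162,(0,0,255),(.4872,-.1522)),(.024,.165,(0,255,0),P[:2])):
        q=[(proj(s,[c[0]+r*np.cos(a),c[1]+r*np.sin(a),z])-[x,y])*k for a in np.linspace(0,6.3,60)]
        cv2.polylines(im,[np.int32(q)],False,col,1)
    o.append(cv2.resize(im,(266,300)))
cv2.imwrite('pics/v5.png',np.hstack(o))
E
```

```text
9.0333 [ 0.488  -0.1526  0.2625] [ 0.83  1.21 -2.09] [ 0.088 -0.105  0.006]
```

View pics/v5.png

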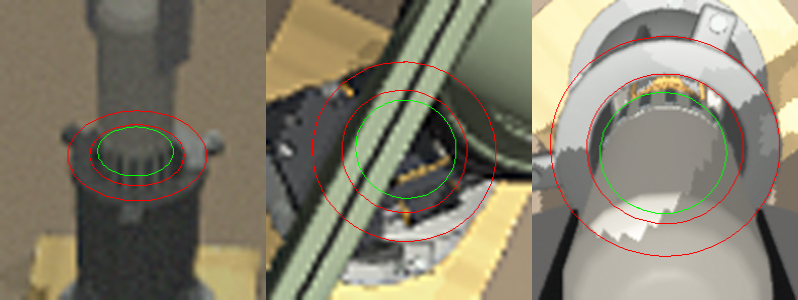

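The rim circles line up in the side and wrist views, and the lamp is central in the bore. I'll lower to just above the lampholder and then feel for contact.

Emit:
{"fn": "play_rows", "kwargs": {"deltas": [{"tx": 0,"ty": 0,"tz": -0.012,"ax": 0,"ay": 0,"az": 0,"claw": 0.4},{"tx": 0,"ty": 0,"tz": -0.024,"ax": 0,"ay": 0,"az": 0,"claw": 0.4},{"tx": 0,"ty": 0,"tz": -0.036,"ax": 0,"ay": 0,"az": 0,"claw": 0.4},{"tx": 0,"ty": 0,"tz": -0.044,"ax": 0,"ay": 0,"az": 0,"claw": 0.4},{"tx": 0,"ty": 0,"tz": -0.05,"ax": 0,"ay": 0,"az": 0,"claw": 0.4},{"tx": 0,"ty": 0,"tz": -0.054,"ax": 0,"ay": 0,"az": 0,"claw": 0.4},{"tx": 0,"ty": 0,"tz": -0.056,"ax": 0,"ay": 0,"az": 0,"claw": 0.4},{"tx": 0,"ty": 0,"tz": -0.056,"ax": 0,"ay": 0,"az": 0,"claw": 0.4},{"tx": 0,"ty": 0,"tz": -0.056,"ax": 0,"ay": 0,"az": 0,"claw": 0.4}]}}

```text
time_s: 9.78
eef_pos: [0.4876, -0.1524, 0.2058]
eef_rot: [-0.216, 0.976, -0.0, 0.0]
wrist_force: [0.1, 0.3, -2.3]
finger_gap: 0.508
finger_force: 25.0
```

Emit:
{"fn": "play_rows", "kwargs": {"deltas": [{"tx": 0,"ty": 0,"tz": -0.001,"ax": 0,"ay": 0,"az": 0,"claw": 0.4},{"tx": 0,"ty": 0,"tz": -0.002,"ax": 0,"ay": 0,"az": 0,"claw": 0.4},{"tx": 0,"ty": 0,"tz": -0.003,"ax": 0,"ay": 0,"az": 0,"claw": 0.4},{"tx": 0,"ty": 0,"tz": -0.004,"ax": 0,"ay": 0,"az": 0,"claw": 0.4},{"tx": 0,"ty": 0,"tz": -0.004,"ax": 0,"ay": 0,"az": 0,"claw": 0.4},{"tx": 0,"ty": 0,"tz": -0.004,"ax": 0,"ay": 0,"az": 0,"claw": 0.4}]}}

```text
time_s: 10.28
eef_pos: [0.4873, -0.1523, 0.2014]
eef_rot: [-0.216, 0.976, 0.0, -0.0]
wrist_force: [0.3, -0.6, -2.0]
finger_gap: 0.504
finger_force: 25.0
```

Emit:
{"fn": "play_rows", "kwargs": {"deltas": [{"tx": 0,"ty": 0,"tz": -0.001,"ax": 0,"ay": 0,"az": 0,"claw": 0.4},{"tx": 0,"ty": 0,"tz": -0.002,"ax": 0,"ay": 0,"az": 0,"claw": 0.4},{"tx": 0,"ty": 0,"tz": -0.003,"ax": 0,"ay": 0,"az": 0,"claw": 0.4},{"tx": 0,"ty": 0,"tz": -0.003,"ax": 0,"ay": 0,"az": 0,"claw": 0.4},{"tx": 0,"ty": 0,"tz": -0.003,"ax": 0,"ay": 0,"az": 0,"claw": 0.4}]}}

```text
time_s: 10.7
eef_pos: [0.4873, -0.1522, 0.1983]
eef_rot: [-0.216, 0.976, 0.0, -0.0]
wrist_force: [0.1, 0.0, -1.6]
finger_gap: 0.5
finger_force: 25.0
```

```bash
python3 - <<'E'
from h import *
e=env.get_state();print(e['time_s'],e['eef_pos'].round(4),e['wrist_force'].round(2),e['ft_torque'].round(3))
E
```

```text
10.7 [ 0.4873 -0.1522  0.1983] [ 0.06  0.03 -1.56] [ 0.09  -0.106  0.024]
```

Emit:
{"fn": "play_rows", "kwargs": {"deltas": [{"tx": 0,"ty": 0,"tz": -0.001,"ax": 0,"ay": 0,"az": 0,"claw": 0.4},{"tx": 0,"ty": 0,"tz": -0.002,"ax": 0,"ay": 0,"az": 0,"claw": 0.4},{"tx": 0,"ty": 0,"tz": -0.002,"ax": 0,"ay": 0,"az": 0,"claw": 0.4},{"tx": 0,"ty": 0,"tz": -0.002,"ax": 0,"ay": 0,"az": 0,"claw": 0.4}]}}

```text
time_s: 11.03
eef_pos: [0.4873, -0.1522, 0.1963]
eef_rot: [-0.216, 0.976, 0.0, -0.0]
wrist_force: [0.3, 0.1, -2.8]
finger_gap: 0.501
finger_force: 25.0
```

Emit:
{"fn": "play_rows", "kwargs": {"deltas": [{"tx": 0,"ty": 0,"tz": -0.001,"ax": 0,"ay": 0,"az": 0,"claw": 0.4},{"tx": 0,"ty": 0,"tz": -0.002,"ax": 0,"ay": 0,"az": 0,"claw": 0.4},{"tx": 0,"ty": 0,"tz": -0.002,"ax": 0,"ay": 0,"az": 0,"claw": 0.4},{"tx": 0,"ty": 0,"tz": -0.002,"ax": 0,"ay": 0,"az": 0,"claw": 0.4}]}}

```text
time_s: 11.37
eef_pos: [0.4873, -0.1522, 0.1943]
eef_rot: [-0.216, 0.976, 0.0, -0.0]
wrist_force: [-0.2, 0.1, -2.0]
finger_gap: 0.499
finger_force: 25.0
```

Emit:
{"fn": "play_rows", "kwargs": {"deltas": [{"tx": 0,"ty": 0,"tz": -0.0007,"ax": 0,"ay": 0,"az": 0,"claw": 0.4},{"tx": 0,"ty": 0,"tz": -0.0015,"ax": 0,"ay": 0,"az": 0,"claw": 0.4},{"tx": 0,"ty": 0,"tz": -0.0015,"ax": 0,"ay": 0,"az": 0,"claw": 0.4},{"tx": 0,"ty": 0,"tz": -0.0015,"ax": 0,"ay": 0,"az": 0,"claw": 0.4}]}}

```text
time_s: 11.7
eef_pos: [0.4875, -0.1523, 0.1931]
eef_rot: [-0.216, 0.976, -0.0, 0.0]
wrist_force: [-0.6, -0.0, -0.4]
finger_gap: 0.502
finger_force: 25.0
```

Emit:
{"fn": "play_rows", "kwargs": {"deltas": [{"tx": 0,"ty": 0,"tz": -0.0007,"ax": 0,"ay": 0,"az": 0,"claw": 0.4},{"tx": 0,"ty": 0,"tz": -0.0015,"ax": 0,"ay": 0,"az": 0,"claw": 0.4},{"tx": 0,"ty": 0,"tz": -0.0015,"ax": 0,"ay": 0,"az": 0,"claw": 0.4},{"tx": 0,"ty": 0,"tz": -0.0015,"ax": 0,"ay": 0,"az": 0,"claw": 0.4}]}}

```text
time_s: 12.03
eef_pos: [0.4879, -0.1522, 0.1929]
eef_rot: [-0.216, 0.976, -0.0, 0.001]
wrist_force: [-1.4, 2.5, 5.3]
finger_gap: 0.501
finger_force: 25.0
```

Emit:
{"fn": "play_rows", "kwargs": {"deltas": [{"tx": -0.0003,"ty": 0.0005,"tz": 0.001,"ax": 0,"ay": 0,"az": 0,"claw": 0.4},{"tx": -0.0003,"ty": 0.0005,"tz": 0.001,"ax": 0,"ay": 0,"az": -3,"claw": 0.4},{"tx": -0.0003,"ty": 0.0005,"tz": 0.0009,"ax": 0,"ay": 0,"az": -10,"claw": 0.4},{"tx": -0.0003,"ty": 0.0005,"tz": 0.0007,"ax": 0,"ay": 0,"az": -17,"claw": 0.4},{"tx": -0.0003,"ty": 0.0005,"tz": 0.0006,"ax": 0,"ay": 0,"az": -24,"claw": 0.4},{"tx": -0.0003,"ty": 0.0005,"tz": 0.0005,"ax": 0,"ay": 0,"az": -31,"claw": 0.4},{"tx": -0.0003,"ty": 0.0005,"tz": 0.0004,"ax": 0,"ay": 0,"az": -38,"claw": 0.4},{"tx": -0.0003,"ty": 0.0005,"tz": 0.0002,"ax": 0,"ay": 0,"az": -45,"claw": 0.4},{"tx": -0.0003,"ty": 0.0005,"tz": 0.0001,"ax": 0,"ay": 0,"az": -52,"claw": 0.4},{"tx": -0.0003,"ty": 0.0005,"tz": -0.0001,"ax": 0,"ay": 0,"az": -60,"claw": 0.4},{"tx": -0.0003,"ty": 0.0005,"tz": -0.0001,"ax": 0,"ay": 0,"az": -60,"claw": 0.4}]}}

```text
time_s: 12.95
eef_pos: [0.4877, -0.1516, 0.1919]
eef_rot: [0.302, 0.953, 0.0, 0.001]
wrist_force: [-0.2, 2.0, 2.1]
finger_gap: 0.502
finger_force: 25.0
```

```bash
cat > st.py <<'E'
from h import *
e=env.get_state();print(e['time_s'],e['q'].round(3),e['eef_pos'].round(4),e['eef_rot'].round(4),e['wrist_force'].round(2),e['ft_torque'].round(3))
E
python3 st.py
```

```text
12.95 [-4.720e-01  9.400e-02  1.730e+00  1.000e-03  1.317e+00 -1.429e+00] [ 0.4877 -0.1516  0.1919] [3.021e-01 9.533e-01 4.000e-04 8.000e-04] [-0.19  2.01  2.09] [ 0.431 -0.271  0.016]
```

Emit:
{"fn": "play_rows", "kwargs": {"deltas": [{"tx": 0,"ty": 0.0004,"tz": 0,"ax": 0,"ay": 0,"az": -7,"claw": 0.4},{"tx": 0,"ty": 0.0004,"tz": -0.0001,"ax": 0,"ay": 0,"az": -14,"claw": 0.4},{"tx": 0,"ty": 0.0004,"tz": -0.0003,"ax": 0,"ay": 0,"az": -21,"claw": 0.4},{"tx": 0,"ty": 0.0004,"tz": -0.0004,"ax": 0,"ay": 0,"az": -28,"claw": 0.4},{"tx": 0,"ty": 0.0004,"tz": -0.0005,"ax": 0,"ay": 0,"az": -35,"claw": 0.4},{"tx": 0,"ty": 0.0004,"tz": -0.0006,"ax": 0,"ay": 0,"az": -42,"claw": 0.4},{"tx": 0,"ty": 0.0004,"tz": -0.0008,"ax": 0,"ay": 0,"az": -49,"claw": 0.4},{"tx": 0,"ty": 0.0004,"tz": -0.0009,"ax": 0,"ay": 0,"az": -56,"claw": 0.4},{"tx": 0,"ty": 0.0004,"tz": -0.001,"ax": 0,"ay": 0,"az": -63,"claw": 0.4},{"tx": 0,"ty": 0.0004,"tz": -0.0011,"ax": 0,"ay": 0,"az": -70,"claw": 0.4},{"tx": 0,"ty": 0.0004,"tz": -0.0012,"ax": 0,"ay": 0,"az": -77,"claw": 0.4},{"tx": 0,"ty": 0.0004,"tz": -0.0014,"ax": 0,"ay": 0,"az": -84,"claw": 0.4},{"tx": 0,"ty": 0.0004,"tz": -0.0015,"ax": 0,"ay": 0,"az": -91,"claw": 0.4},{"tx": 0,"ty": 0.0004,"tz": -0.0016,"ax": 0,"ay": 0,"az": -98,"claw": 0.4},{"tx": 0,"ty": 0.0004,"tz": -0.0018,"ax": 0,"ay": 0,"az": -105,"claw": 0.4},{"tx": 0,"ty": 0.0004,"tz": -0.0019,"ax": 0,"ay": 0,"az": -112,"claw": 0.4},{"tx": 0,"ty": 0.0004,"tz": -0.002,"ax": 0,"ay": 0,"az": -119,"claw": 0.4},{"tx": 0,"ty": 0.0004,"tz": -0.0021,"ax": 0,"ay": 0,"az": -126,"claw": 0.4},{"tx": 0,"ty": 0.0004,"tz": -0.0023,"ax": 0,"ay": 0,"az": -133,"claw": 0.4},{"tx": 0,"ty": 0.0004,"tz": -0.0024,"ax": 0,"ay": 0,"az": -140,"claw": 0.4}]}}

```text
time_s: 14.62
eef_pos: [0.4874, -0.1517, 0.1894]
eef_rot: [0.999, 0.042, 0.0, 0.0]
wrist_force: [-0.0, 0.1, 1.8]
finger_gap: 0.503
finger_force: 25.0
```

```bash
python3 st.py
```

```text
14.6167 [-0.471  0.096  1.733 -0.     1.312  1.016] [ 0.4874 -0.1517  0.1894] [9.991e-01 4.190e-02 5.000e-04 4.000e-04] [-0.02  0.08  1.8 ] [0.153 0.043 0.064]
```

Emit:
{"fn": "play_rows", "kwargs": {"deltas": [{"tx": 0,"ty": 0,"tz": -0.0001,"ax": 0,"ay": 0,"az": -7,"claw": 0.4},{"tx": 0,"ty": 0,"tz": -0.0002,"ax": 0,"ay": 0,"az": -14,"claw": 0.4},{"tx": 0,"ty": 0,"tz": -0.0004,"ax": 0,"ay": 0,"az": -21,"claw": 0.4},{"tx": 0,"ty": 0,"tz": -0.0005,"ax": 0,"ay": 0,"az": -28,"claw": 0.4},{"tx": 0,"ty": 0,"tz": -0.0006,"ax": 0,"ay": 0,"az": -35,"claw": 0.4},{"tx": 0,"ty": 0,"tz": -0.0007,"ax": 0,"ay": 0,"az": -42,"claw": 0.4},{"tx": 0,"ty": 0,"tz": -0.0009,"ax": 0,"ay": 0,"az": -49,"claw": 0.4},{"tx": 0,"ty": 0,"tz": -0.001,"ax": 0,"ay": 0,"az": -56,"claw": 0.4},{"tx": 0,"ty": 0,"tz": -0.0011,"ax": 0,"ay": 0,"az": -63,"claw": 0.4},{"tx": 0,"ty": 0,"tz": -0.0012,"ax": 0,"ay": 0,"az": -70,"claw": 0.4},{"tx": 0,"ty": 0,"tz": -0.0014,"ax": 0,"ay": 0,"az": -77,"claw": 0.4},{"tx": 0,"ty": 0,"tz": -0.0015,"ax": 0,"ay": 0,"az": -84,"claw": 0.4},{"tx": 0,"ty": 0,"tz": -0.0016,"ax": 0,"ay": 0,"az": -90,"claw": 0.4},{"tx": 0,"ty": 0,"tz": -0.0016,"ax": 0,"ay": 0,"az": -90,"claw": 0.4}]}}

```text
time_s: 15.78
eef_pos: [0.4871, -0.1519, 0.1878]
eef_rot: [0.737, -0.675, 0.001, 0.0]
wrist_force: [-0.9, -0.1, 2.4]
finger_gap: 0.505
finger_force: 25.0
```

```bash
python3 st.py
```

```text
15.7833 [-4.710e-01  9.800e-02  1.734e+00 -1.000e-03  1.309e+00  2.583e+00] [ 0.4871 -0.1519  0.1878] [ 7.374e-01 -6.755e-01  5.000e-04  4.000e-04] [-0.92 -0.07  2.45] [ 0.035  0.237 -0.056]
```

Emit:
{"fn": "play_rows", "kwargs": {"deltas": [{"tx": 0,"ty": 0,"tz": 0,"ax": 0,"ay": 0,"az": 0,"claw": 0.75},{"tx": 0,"ty": 0,"tz": 0,"ax": 0,"ay": 0,"az": 0,"claw": 0.75},{"tx": 0,"ty": 0,"tz": 0,"ax": 0,"ay": 0,"az": 0,"claw": 0.75},{"tx": 0,"ty": 0,"tz": 0,"ax": 0,"ay": 0,"az": 0,"claw": 0.75},{"tx": 0,"ty": 0,"tz": 0,"ax": 0,"ay": 0,"az": 0,"claw": 0.75},{"tx": 0,"ty": 0,"tz": 0,"ax": 0,"ay": 0,"az": 0,"claw": 0.75}]}}

```text
time_s: 16.28
eef_pos: [0.487, -0.1513, 0.1872]
eef_rot: [0.737, -0.676, -0.0, 0.0]
wrist_force: [-0.4, 0.2, 0.2]
finger_gap: 0.749
finger_force: 0.0
```

Emit:
{"fn": "play_rows", "kwargs": {"deltas": [{"tx": 0,"ty": 0,"tz": 0.001,"ax": 0,"ay": 0,"az": 7,"claw": 0.75},{"tx": 0,"ty": 0,"tz": 0.001,"ax": 0,"ay": 0,"az": 14,"claw": 0.75},{"tx": 0,"ty": 0,"tz": 0.001,"ax": 0,"ay": 0,"az": 21,"claw": 0.75},{"tx": 0,"ty": 0,"tz": 0.001,"ax": 0,"ay": 0,"az": 28,"claw": 0.75},{"tx": 0,"ty": 0,"tz": 0.001,"ax": 0,"ay": 0,"az": 35,"claw": 0.75},{"tx": 0,"ty": 0,"tz": 0.001,"ax": 0,"ay": 0,"az": 42,"claw": 0.75},{"tx": 0,"ty": 0,"tz": 0.001,"ax": 0,"ay": 0,"az": 49,"claw": 0.75},{"tx": 0,"ty": 0,"tz": 0.001,"ax": 0,"ay": 0,"az": 56,"claw": 0.75},{"tx": 0,"ty": 0,"tz": 0.001,"ax": 0,"ay": 0,"az": 63,"claw": 0.75},{"tx": 0,"ty": 0,"tz": 0.001,"ax": 0,"ay": 0,"az": 70,"claw": 0.75},{"tx": 0,"ty": 0,"tz": 0.001,"ax": 0,"ay": 0,"az": 77,"claw": 0.75},{"tx": 0,"ty": 0,"tz": 0.001,"ax": 0,"ay": 0,"az": 84,"claw": 0.75},{"tx": 0,"ty": 0,"tz": 0.001,"ax": 0,"ay": 0,"az": 91,"claw": 0.75},{"tx": 0,"ty": 0,"tz": 0.001,"ax": 0,"ay": 0,"az": 98,"claw": 0.75},{"tx": 0,"ty": 0,"tz": 0.001,"ax": 0,"ay": 0,"az": 105,"claw": 0.75},{"tx": 0,"ty": 0,"tz": 0.001,"ax": 0,"ay": 0,"az": 112,"claw": 0.75},{"tx": 0,"ty": 0,"tz": 0.001,"ax": 0,"ay": 0,"az": 119,"claw": 0.75},{"tx": 0,"ty": 0,"tz": 0.001,"ax": 0,"ay": 0,"az": 126,"claw": 0.75},{"tx": 0,"ty": 0,"tz": 0.001,"ax": 0,"ay": 0,"az": 133,"claw": 0.75},{"tx": 0,"ty": 0,"tz": 0.001,"ax": 0,"ay": 0,"az": 140,"claw": 0.75}]}}

```text
time_s: 17.95
eef_pos: [0.4871, -0.1513, 0.1883]
eef_rot: [0.886, 0.465, -0.0, -0.0]
wrist_force: [0.5, 0.4, -0.2]
finger_gap: 0.748
finger_force: 0.0
```

Emit:
{"fn": "play_rows", "kwargs": {"deltas": [{"tx": 0,"ty": 0,"tz": 0,"ax": 0,"ay": 0,"az": 7,"claw": 0.75},{"tx": 0,"ty": 0,"tz": 0,"ax": 0,"ay": 0,"az": 14,"claw": 0.75},{"tx": 0,"ty": 0,"tz": 0,"ax": 0,"ay": 0,"az": 21,"claw": 0.75},{"tx": 0,"ty": 0,"tz": 0,"ax": 0,"ay": 0,"az": 28,"claw": 0.75},{"tx": 0,"ty": 0,"tz": 0,"ax": 0,"ay": 0,"az": 35,"claw": 0.75},{"tx": 0,"ty": 0,"tz": 0,"ax": 0,"ay": 0,"az": 42,"claw": 0.75},{"tx": 0,"ty": 0,"tz": 0,"ax": 0,"ay": 0,"az": 49,"claw": 0.75},{"tx": 0,"ty": 0,"tz": 0,"ax": 0,"ay": 0,"az": 56,"claw": 0.75},{"tx": 0,"ty": 0,"tz": 0,"ax": 0,"ay": 0,"az": 63,"claw": 0.75},{"tx": 0,"ty": 0,"tz": 0,"ax": 0,"ay": 0,"az": 70,"claw": 0.75},{"tx": 0,"ty": 0,"tz": 0,"ax": 0,"ay": 0,"az": 77,"claw": 0.75},{"tx": 0,"ty": 0,"tz": 0,"ax": 0,"ay": 0,"az": 84,"claw": 0.75},{"tx": 0,"ty": 0,"tz": 0,"ax": 0,"ay": 0,"az": 91,"claw": 0.75},{"tx": 0,"ty": 0,"tz": 0,"ax": 0,"ay": 0,"az": 98,"claw": 0.75},{"tx": 0,"ty": 0,"tz": 0,"ax": 0,"ay": 0,"az": 105,"claw": 0.75},{"tx": 0,"ty": 0,"tz": 0,"ax": 0,"ay": 0,"az": 112,"claw": 0.75},{"tx": 0,"ty": 0,"tz": 0,"ax": 0,"ay": 0,"az": 119,"claw": 0.75},{"tx": 0,"ty": 0,"tz": 0,"ax": 0,"ay": 0,"az": 126,"claw": 0.75},{"tx": 0,"ty": 0,"tz": 0,"ax": 0,"ay": 0,"az": 133,"claw": 0.75},{"tx": 0,"ty": 0,"tz": 0,"ax": 0,"ay": 0,"az": 140,"claw": 0.75}]}}

```text
time_s: 19.62
eef_pos: [0.487, -0.1513, 0.1883]
eef_rot: [-0.134, 0.991, 0.0, -0.0]
wrist_force: [-0.5, 1.6, 0.2]
finger_gap: 0.749
finger_force: 0.0
```

```bash
python3 st.py
```

```text
19.6167 [-0.471  0.097  1.734 -0.     1.311 -2.31 ] [ 0.487  -0.1513  0.1883] [-0.1336  0.991   0.     -0.    ] [-0.46  1.59  0.23] [ 0.105 -0.151  0.027]
```

Emit:
{"fn": "play_rows", "kwargs": {"deltas": [{"tx": 0,"ty": 0,"tz": 0,"ax": 0,"ay": 0,"az": 0,"claw": 0.4},{"tx": 0,"ty": 0,"tz": 0,"ax": 0,"ay": 0,"az": 0,"claw": 0.4},{"tx": 0,"ty": 0,"tz": 0,"ax": 0,"ay": 0,"az": 0,"claw": 0.4},{"tx": 0,"ty": 0,"tz": 0,"ax": 0,"ay": 0,"az": 0,"claw": 0.4},{"tx": 0,"ty": 0,"tz": 0,"ax": 0,"ay": 0,"az": 0,"claw": 0.4},{"tx": 0,"ty": 0,"tz": 0,"ax": 0,"ay": 0,"az": 0,"claw": 0.4},{"tx": 0,"ty": 0,"tz": 0,"ax": 0,"ay": 0,"az": 0,"claw": 0.4}], "squeeze": 20}}

```text
time_s: 20.2
eef_pos: [0.4871, -0.1514, 0.1883]
eef_rot: [-0.13, 0.991, -0.0, -0.0]
wrist_force: [-0.2, -0.8, -0.8]
finger_gap: 0.5
finger_force: 20.0
```

Emit:
{"fn": "play_rows", "kwargs": {"deltas": [{"tx": 0,"ty": 0,"tz": -0.0001,"ax": 0,"ay": 0,"az": -7,"claw": 0.4},{"tx": 0,"ty": 0,"tz": -0.0002,"ax": 0,"ay": 0,"az": -14,"claw": 0.4},{"tx": 0,"ty": 0,"tz": -0.0004,"ax": 0,"ay": 0,"az": -21,"claw": 0.4},{"tx": 0,"ty": 0,"tz": -0.0005,"ax": 0,"ay": 0,"az": -28,"claw": 0.4},{"tx": 0,"ty": 0,"tz": -0.0006,"ax": 0,"ay": 0,"az": -35,"claw": 0.4},{"tx": 0,"ty": 0,"tz": -0.0007,"ax": 0,"ay": 0,"az": -42,"claw": 0.4},{"tx": 0,"ty": 0,"tz": -0.0009,"ax": 0,"ay": 0,"az": -49,"claw": 0.4},{"tx": 0,"ty": 0,"tz": -0.001,"ax": 0,"ay": 0,"az": -56,"claw": 0.4},{"tx": 0,"ty": 0,"tz": -0.0011,"ax": 0,"ay": 0,"az": -63,"claw": 0.4},{"tx": 0,"ty": 0,"tz": -0.0012,"ax": 0,"ay": 0,"az": -70,"claw": 0.4},{"tx": 0,"ty": 0,"tz": -0.0014,"ax": 0,"ay": 0,"az": -77,"claw": 0.4},{"tx": 0,"ty": 0,"tz": -0.0015,"ax": 0,"ay": 0,"az": -84,"claw": 0.4},{"tx": 0,"ty": 0,"tz": -0.0016,"ax": 0,"ay": 0,"az": -90,"claw": 0.4},{"tx": 0,"ty": 0,"tz": -0.0016,"ax": 0,"ay": 0,"az": -90,"claw": 0.4}]}}

```text
time_s: 21.37
eef_pos: [0.4872, -0.1516, 0.1867]
eef_rot: [0.61, 0.793, -0.0, 0.0]
wrist_force: [0.0, -0.1, -0.6]
finger_gap: 0.498
finger_force: 20.0
```

```bash
python3 st.py
```

```text
21.3667 [-0.471  0.099  1.735 -0.     1.307 -0.731] [ 0.4872 -0.1516  0.1867] [ 6.097e-01  7.926e-01 -1.000e-04  2.000e-04] [ 0.02 -0.09 -0.64] [-0.191 -0.19   0.032]
```

Emit:
{"fn": "play_rows", "kwargs": {"deltas": [{"tx": 0,"ty": 0,"tz": -0.0004,"ax": 0,"ay": 0,"az": -6,"claw": 0.4},{"tx": 0,"ty": 0,"tz": -0.0006,"ax": 0,"ay": 0,"az": -12,"claw": 0.4},{"tx": 0,"ty": 0,"tz": -0.0008,"ax": 0,"ay": 0,"az": -18,"claw": 0.4},{"tx": 0,"ty": 0,"tz": -0.0009,"ax": 0,"ay": 0,"az": -24,"claw": 0.4},{"tx": 0,"ty": 0,"tz": -0.001,"ax": 0,"ay": 0,"az": -30,"claw": 0.4},{"tx": 0,"ty": 0,"tz": -0.0011,"ax": 0,"ay": 0,"az": -36,"claw": 0.4},{"tx": 0,"ty": 0,"tz": -0.0012,"ax": 0,"ay": 0,"az": -42,"claw": 0.4},{"tx": 0,"ty": 0,"tz": -0.0012,"ax": 0,"ay": 0,"az": -42,"claw": 0.4}]}}

```text
time_s: 22.03
eef_pos: [0.4872, -0.1517, 0.186]
eef_rot: [0.853, 0.523, -0.0, 0.0]
wrist_force: [-1.4, -0.6, 1.0]
finger_gap: 0.501
finger_force: 20.0
```

```bash
python3 st.py
```

```text
22.0333 [-0.471  0.1    1.736 -0.     1.305 -0.   ] [ 0.4872 -0.1517  0.186 ] [ 8.526e-01  5.226e-01 -0.000e+00  4.000e-04] [-1.41 -0.56  1.03] [-0.191  0.059 -0.027]
```

Emit:
{"fn": "play_rows", "kwargs": {"deltas": [{"tx": 0,"ty": 0,"tz": -0.0001,"ax": 0,"ay": 0,"az": -6,"claw": 0.4},{"tx": 0,"ty": 0,"tz": -0.0002,"ax": 0,"ay": 0,"az": -12,"claw": 0.4},{"tx": 0,"ty": 0,"tz": -0.0003,"ax": 0,"ay": 0,"az": -18,"claw": 0.4},{"tx": 0,"ty": 0,"tz": -0.0004,"ax": 0,"ay": 0,"az": -24,"claw": 0.4},{"tx": 0,"ty": 0,"tz": -0.0005,"ax": 0,"ay": 0,"az": -30,"claw": 0.4},{"tx": 0,"ty": 0,"tz": -0.0006,"ax": 0,"ay": 0,"az": -36,"claw": 0.4},{"tx": 0,"ty": 0,"tz": -0.0006,"ax": 0,"ay": 0,"az": -36,"claw": 0.4}]}}

```text
time_s: 22.62
eef_pos: [0.4876, -0.1516, 0.1859]
eef_rot: [0.972, 0.234, 0.001, 0.0]
wrist_force: [0.1, 0.0, 3.6]
finger_gap: 0.499
finger_force: 20.0
```

```bash
python3 st.py
```

```text
22.6167 [-0.471  0.1    1.736  0.     1.304  0.626] [ 0.4876 -0.1516  0.1859] [9.721e-01 2.344e-01 6.000e-04 4.000e-04] [0.1  0.01 3.62] [ 0.001  0.12  -0.024]
```

Emit:
{"fn": "play_rows", "kwargs": {"deltas": [{"tx": 0,"ty": 0,"tz": 0,"ax": 0,"ay": 0,"az": -6,"claw": 0.4},{"tx": 0,"ty": 0,"tz": 0,"ax": 0,"ay": 0,"az": -12,"claw": 0.4},{"tx": 0,"ty": 0,"tz": 0,"ax": 0,"ay": 0,"az": -18,"claw": 0.4},{"tx": 0,"ty": 0,"tz": 0,"ax": 0,"ay": 0,"az": -24,"claw": 0.4},{"tx": 0,"ty": 0,"tz": 0,"ax": 0,"ay": 0,"az": -30,"claw": 0.4},{"tx": 0,"ty": 0,"tz": 0,"ax": 0,"ay": 0,"az": -30,"claw": 0.4}]}}

```text
time_s: 23.12
eef_pos: [0.4877, -0.1516, 0.1859]
eef_rot: [1.0, -0.025, 0.001, 0.0]
wrist_force: [-0.2, 0.1, 5.2]
finger_gap: 0.5
finger_force: 20.0
```

```bash
python3 st.py
```

```text
23.1167 [-0.471  0.1    1.736  0.     1.304  1.149] [ 0.4877 -0.1516  0.1859] [ 9.997e-01 -2.460e-02  9.000e-04  3.000e-04] [-0.18  0.15  5.22] [-0.001  0.112 -0.024]
```

Emit:
{"fn": "play_rows", "kwargs": {"deltas": [{"tx": 0,"ty": 0,"tz": 0.0004,"ax": 0,"ay": 0,"az": -5,"claw": 0.4},{"tx": 0,"ty": 0,"tz": 0.0006,"ax": 0,"ay": 0,"az": -10,"claw": 0.4},{"tx": 0,"ty": 0,"tz": 0.0006,"ax": 0,"ay": 0,"az": -15,"claw": 0.4},{"tx": 0,"ty": 0,"tz": 0.0006,"ax": 0,"ay": 0,"az": -20,"claw": 0.4},{"tx": 0,"ty": 0,"tz": 0.0006,"ax": 0,"ay": 0,"az": -20,"claw": 0.4}]}}

```text
time_s: 23.53
eef_pos: [0.4873, -0.1515, 0.1858]
eef_rot: [0.98, -0.197, 0.0, 0.0]
wrist_force: [-0.3, -0.2, 3.2]
finger_gap: 0.5
finger_force: 20.0
```

```bash
python3 st.py
```

```text
23.5333 [-0.471  0.1    1.736  0.     1.305  1.497] [ 0.4873 -0.1515  0.1858] [ 9.804e-01 -1.973e-01  4.000e-04  0.000e+00] [-0.29 -0.17  3.17] [ 0.015 -0.003  0.035]
```

The height has stayed at 0.186 m through the last 85° of turning, so the tip is on the contact. I'll release, rise straight up and look.

Emit:
{"fn": "play_rows", "kwargs": {"deltas": [{"tx": 0,"ty": 0,"tz": 0,"ax": 0,"ay": 0,"az": 0,"claw": 0.9},{"tx": 0,"ty": 0,"tz": 0,"ax": 0,"ay": 0,"az": 0,"claw": 0.9},{"tx": 0,"ty": 0,"tz": 0,"ax": 0,"ay": 0,"az": 0,"claw": 0.9},{"tx": 0,"ty": 0,"tz": 0,"ax": 0,"ay": 0,"az": 0,"claw": 0.9},{"tx": 0,"ty": 0,"tz": 0,"ax": 0,"ay": 0,"az": 0,"claw": 0.9},{"tx": 0,"ty": 0,"tz": 0,"ax": 0,"ay": 0,"az": 0,"claw": 0.9},{"tx": 0,"ty": 0,"tz": 0.01,"ax": 0,"ay": 0,"az": 0,"claw": 0.9},{"tx": 0,"ty": 0,"tz": 0.03,"ax": 0,"ay": 0,"az": 0,"claw": 0.9},{"tx": 0,"ty": 0,"tz": 0.06,"ax": 0,"ay": 0,"az": 0,"claw": 0.9},{"tx": 0,"ty": 0,"tz": 0.09,"ax": 0,"ay": 0,"az": 0,"claw": 0.9},{"tx": 0,"ty": 0,"tz": 0.12,"ax": 0,"ay": 0,"az": 0,"claw": 0.9},{"tx": 0,"ty": 0,"tz": 0.14,"ax": 0,"ay": 0,"az": 0,"claw": 0.9},{"tx": 0,"ty": 0,"tz": 0.14,"ax": 0,"ay": 0,"az": 0,"claw": 0.9},{"tx": 0,"ty": 0,"tz": 0.14,"ax": 0,"ay": 0,"az": 0,"claw": 0.9}]}}

```text
time_s: 24.7
eef_pos: [0.4878, -0.1517, 0.3274]
eef_rot: [0.98, -0.199, 0.002, 0.001]
wrist_force: [0.3, -0.4, -0.9]
finger_gap: 0.901
finger_force: 0.0
```

```bash
python3 - <<'E'
from h import *
import st
w=snap('wrist');d=snap('side')
B=lambda s:cv2.cvtColor(s['img'],cv2.COLOR_RGB2BGR)
p=proj(d,[.487,-.152,.17]);x,y=(p-[40,60]).astype(int);k=5
im=cv2.resize(B(d)[y:y+120,x:x+80],None,fx=k,fy=k,interpolation=cv2.INTER_CUBIC)
for r,z,col in((.044,.162,(0,0,255)),(.024,.204,(0,255,0)),(.003,.217,(0,255,0))):
    q=[(proj(d,[.4872+r*np.cos(a),-.1515+r*np.sin(a),z])-[x,y])*k for a in np.linspace(0,6.3,60)]
    cv2.polylines(im,[np.int32(q)],False,col,1)
cv2.imwrite('pics/v6.png',np.hstack([im,cv2.copyMakeBorder(cv2.resize(B(w),(400,300)),0,300,0,0,0)]))
E
```

```text
24.7 [-4.710e-01  1.000e-03  1.546e+00  0.000e+00  1.590e+00  1.501e+00] [ 0.4878 -0.1517  0.3274] [ 9.799e-01 -1.994e-01  1.900e-03  5.000e-04] [ 0.26 -0.35 -0.86] [0.045 0.007 0.017]
```

View pics/v6.png

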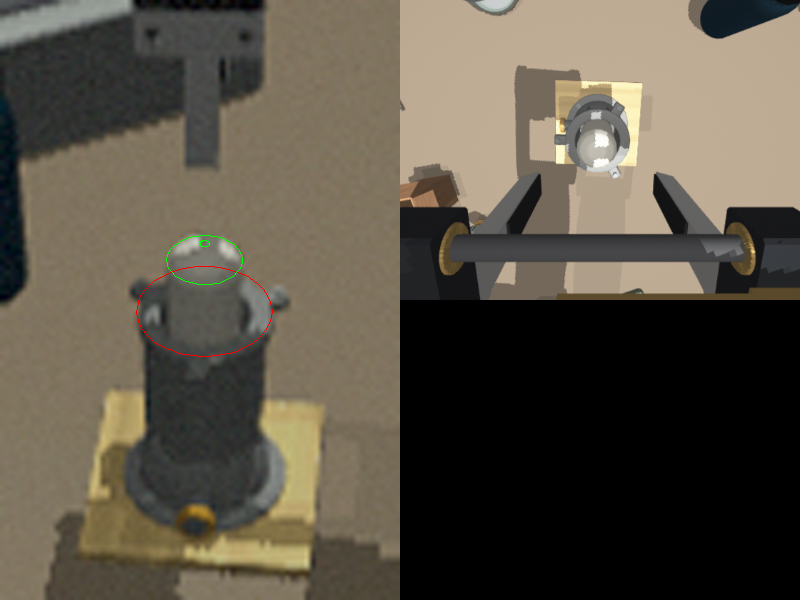

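The lamp stands upright in the well, with its dome at (205,250) matching the model of the home position (55 mm above the rim). The gripper is clear and the bystanders are undisturbed, so I'm handing in.

```bash
python3 -c "
from rig import order;print(order.close_job())"
```

```text
the job is handed in; nothing more can be done
None
```

The lamp is screwed fully home and upright in the workshop light, the gripper has let go and is clear, and the job was handed in at about 25 s; no verdict was shown.

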